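Shim the rocking bench scale

TASK

The bench scale leans and rocks on its short foot, the front right one seen from the robot. Push the wooden wedge along the desk, thin end first, under that foot until the scale stands level, without lifting the wedge or shoving the scale along. Then press lightly down on the top of the scale over that foot to check that it no longer gives, let go, and leave the other things alone.

Things in the scene. Friction and masses are not known exactly. Their poses are not given: they have to be found in the camera images.
- scale: Grey bench scale, loose, about 2 kg. Housing 150 (x) x 130 (y) mm, underside 18 and flat top 48 mm above the origin; round steel pan (diameter 94, top at 58 mm) in the middle. Origin: centre of the footprint in the plane of the three good soles; z up; the -x side (dark display, two white keys) faces the robot. Level = z axis vertical; unshimmed it leans about 0.09 rad onto the short foot.
- short_foot (a point): Lowest point of the short foot: in the scale's frame x = -60, y = -50, z = +7 mm (so it is 7 mm short). All four feet are rubber domes of radius 16 mm at x = +-60, y = +-50 mm.
- scale_corner (a point): Point of the flat housing top right above the short foot, where to press: in the scale's frame x = -60, y = -50, z = +48 mm; the pan's rim is 31 mm from it.
- wedge: Pale wooden wedge, loose, 80 g, 100 (x) x 46 (y) mm; origin: centre of its underside. Thin end (1.5 mm) at x = +50, pointing roughly at the short foot; the top rises evenly to 15.5 mm at x = -30, then is flat to the upright heel at x = -50. The scale is level when the foot sits near x = +19 mm; 6 mm of travel changes the height by 1 mm. Friction keeps it where it is left.
- cup: Small yellow cup, diameter 46, 28 mm high, bystander; origin at the centre of its underside.
- lid: Jar lid lying on the desk, diameter 48, 11 mm high, bystander; origin at the centre of its underside.
- jar_a: Paint jar, diameter 50, 58 mm high, bystander; origin at the centre of its underside.
- jar_b: Paint jar, diameter 46, 58 mm high, bystander; origin at the centre of its underside.
- bottle: Small paint bottle, diameter 30, 58 mm high, bystander; origin at the centre of its underside.

How it is judged:
By the outcome, as a careful person would: the job done as asked, in the order asked, and still so for the second after the job is handed in, with the robot touching nothing.
It also fails if it takes over 40 s, if anything falls off the work surface, if the arm or the gripper's body presses on something with over 40 N, if the wrist force passes 120 N, or if a joint passes its speed limit or range.

ROBOT

A 7-joint arm with a two-finger parallel gripper is mounted at the origin on a cart in front of the work surface, level with it; the furniture and walls round the work are solid. World frame = base frame: x ahead of the robot, y to its left, z up, the work surface at z = 0. Lengths are in m, angles in rad, forces in N, time in s.
With the tool pointing down it reaches from about 0.4 to 0.85 m from the base axis. Payload 10.4 kg.
Tool frame: the origin (TCP) lies midway between the tips of the shut fingers; the grasp point (between the pads) lies 19 mm behind it; z points along the fingers, y is the line along which they close (so a half turn about z gives the same grasp; the last joint's range is limited). The gripper opens to 87 mm and grips with 3 to 60 N. Pads are 19 mm wide; open, the fingers measure 117 mm over their backs; the gripper's body (75 mm by 190 mm) begins 51 mm behind the grasp point.
Start: joints at [1.196, 0.332, -0.065, 1.46, 0.022, 1.35, -0.088], TCP at [0.215, -0.587, 0.223] pointing down, gripper open.
Joint ranges: [-2.6, 2.6], [-0.5, 2.12], [-1.47, 1.34], [0.16, 2.42], [-1.27, 4.41], [0.06, 2.06], [-2.6, 2.6]. Speed limits (rad/s): [2.22, 2.22, 2.79, 2.79, 3.14, 3.14, 3.14].

INTERFACE

Orientations are given as a unit quaternion [x, y, z, w].
In Python, from bench import sensors, eyes, order gives the robot as it stands.
- The arm moves only by the tool arm_command, never from a script. Its argument "steps" is a list of rows, each an object with "rot": the turn, a rotation vector about the world's x, y, z in degrees, a list of three; "slide": the shift along the world's x, y, z in m, a list of three; "grip": the opening, from 0 (shut) to 1 (fully open). A call has exactly 8 rows; each row shifts and turns the commanded pose from where the row before left it; what a row does not reach is not made up. A row lasts 1/8 s, in which the tool goes at most 62.5 mm and 10.7 degrees, less where a joint would pass 70% of its speed; a pose out of reach is approached as far as the arm can. A call with a gripper value outside its range is refused whole. The fingers move at their own pace and stop on an object; "newtons" is the grip in N (left out, the last holds). Time passes only in rows, so rows that do not move let the fingers close, or fill a call up. It gives the time, the measured TCP pose, the force, the opening and the grip force at its end, in the units of the state.
- sensors.read_state(): the state, without advancing time (a new reading comes with each control period).
- eyes.camera(name): name is "side" or "top"; returns a dict with "pixels" (420x560x3 uint8, red, green, blue), "intrinsics" (3x3 intrinsics, pixels), "k1" (the pictures are not rectified: a ray, as slopes to the right and down, at radius r is drawn at 1 + k1 r^2 times it, then the intrinsics apply), "pose" (4x4, takes a point from camera to world coordinates). Camera axes: x right, y down, z forward; pixel columns grow to the right and rows downward; lengths in m; the calibration is good to about 2 mm. A picture is of the moment at which its call begins. There is no depth.
- order.close_job(): hands the job in; it is judged then, once.
Trained networks look in a picture, given as the dict that the camera call returned (one of the last four; its "shot" number tells which), for a name from the list of things; names that differ only in an ending like _2 or _b are one class to them, and where a whole thing is asked for, a point or a joint stands for the part that bears it (a point fixed in the world has none). Each returns a list of dicts, best first, with "conf" (0 to 1); they miss things now and then, are a little off and sometimes report something else, mostly with a low value. They report only what shows in the picture. A call takes as long as a camera call.
- eyes.look_for(name, picture): "bbox" ([left, top, right, bottom] in pixels, round what is visible of it).
The state is a dict: "time": time; "joint_positions": joint angles; "joint_vel": joint speeds; "joint_torque": joint torques, N m; "ee_pos": TCP position; "eef_rot": TCP orientation; "ft_force": force on the tool from outside, world axes, zero at the start; "torque": the same for the moment, N m; "width": finger opening in m; "grip_force": force on a finger pad.
Only numpy, scipy, OpenCV 4.12 (cv2) and the standard library are available. Lean on these libraries where they do the work, as an engineer would, in place of code of your own. Each camera call takes 0.05 s, during which the arm holds its last target. There are 200 camera calls.

## Working session

There is one attempt and no reset: what is moved stays moved. The work goes in short steps, Python scripts to look and compute and a tool call to move; the robot and the scene stay as the last step left them, time stands still between calls to the robot, and variables do not carry over. Pictures are saved under pics/ and viewed, at most 10 in all, crops included, and the job is handed in when it is done.

Besides the shell and the picture viewer there is one more tool, called after "Emit:" as name(argument=value, ...) on one line, values as JSON. arm_command: Moves the arm, as the interface text tells. Its arguments: {"type":"object","properties":{"steps":{"type":"array","items":{"type":"object","properties":{"rot":{"type":"array","items":{"type":"number"}},"slide":{"type":"array","items":{"type":"number"}},"grip":{"type":"number"}}}},"newtons":{"type":"number"}},"required":["steps"]}

```bash
mkdir -p pics; cat > h.py <<'E'
import numpy as np, cv2
from bench import sensors, eyes, order
def snap(n,f=None):
    p=eyes.camera(n)
    if f: cv2.imwrite('pics/'+f,p['pixels'][:,:,::-1])
    return p
def ray(p,uv):
    K=np.array(p['intrinsics']);T=np.array(p['pose'])
    x=cv2.undistortPoints(np.array([[uv]],float),K,np.array([p['k1'],0,0,0,0.]))[0,0]
    return T[:3,3],T[:3,:3]@np.array([x[0],x[1],1])
def at(p,uv,z):
    o,d=ray(p,uv); return o+d*(z-o[2])/d[2]
def proj(p,X):
    K=np.array(p['intrinsics']);Ti=np.linalg.inv(np.array(p['pose']))
    r,_=cv2.Rodrigues(Ti[:3,:3])
    return cv2.projectPoints(np.atleast_2d(X).astype(float),r,Ti[:3,3],K,np.array([p['k1'],0,0,0,0.]))[0][:,0]
E
python3 - <<'E'
from h import *
for n in ('top','side'):
    p=snap(n,n+'0.png'); print(n,np.round(p['pose'],3).tolist())
    for t in ('scale','wedge','cup','lid','jar_a','bottle'):
        for d in eyes.look_for(t,p)[:3]:
            b=d['bbox']; print(t,round(d['conf'],2),np.round(b),at(p,[(b[0]+b[2])/2,(b[1]+b[3])/2],0.01).round(3))
E
```

```text
top [[-0.019, -0.992, 0.122, 0.456], [-1.0, 0.02, 0.009, 0.042], [-0.011, -0.122, -0.993, 0.925], [0.0, 0.0, 0.0, 1.0]]
scale 0.91 [306. 124. 382. 208.] [ 0.65  -0.073  0.01 ]
wedge 0.82 [357. 215. 387. 264.] [ 0.495 -0.124  0.01 ]
cup 0.86 [311. 211. 332. 232.] [ 0.536 -0.022  0.01 ]
lid 0.58 [311. 242. 333. 267.] [ 0.467 -0.021  0.01 ]
jar_a 0.72 [184. 264. 219. 292.] [0.425 0.224 0.01 ]
jar_a 0.69 [222. 134. 251. 162.] [0.694 0.151 0.01 ]
bottle 0.48 [237. 268. 254. 281.] [0.431 0.133 0.01 ]
side [[0.988, -0.063, 0.142, 0.429], [-0.155, -0.337, 0.929, -0.744], [-0.011, -0.939, -0.343, 0.375], [0.0, 0.0, 0.0, 1.0]]
scale 0.63 [290. 230. 409. 301.] [ 0.665 -0.035  0.01 ]
wedge 0.67 [221. 292. 294. 317.] [ 0.496 -0.134  0.01 ]
cup 0.71 [258. 256. 289. 282.] [ 0.537 -0.023  0.01 ]
lid 0.95 [217. 264. 247. 285.] [ 0.466 -0.034  0.01 ]
jar_a 0.82 [195. 197. 218. 232.] [0.43  0.265 0.01 ]
jar_a 0.64 [324. 203. 347. 235.] [0.702 0.185 0.01 ]
jar_a 0.19 [291. 233. 407. 301.] [ 0.663 -0.04   0.01 ]
bottle 0.67 [199. 212. 218. 242.] [0.433 0.189 0.01 ]
```

```bash
python3 - <<'E'
import cv2
t=cv2.imread('pics/top0.png')[110:285,290:410];s=cv2.imread('pics/side0.png')[190:330,190:420]
cv2.imwrite('pics/tc.png',cv2.resize(t,None,fx=3.4,fy=3.4,interpolation=cv2.INTER_CUBIC)); cv2.imwrite('pics/sc.png',cv2.resize(s,None,fx=3.4,fy=3.4,interpolation=cv2.INTER_CUBIC))
E
```

```text
(no output)
```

View pics/tc.png

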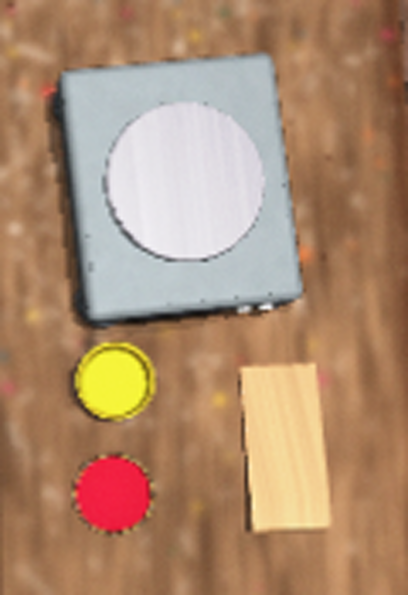

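View pics/sc.png

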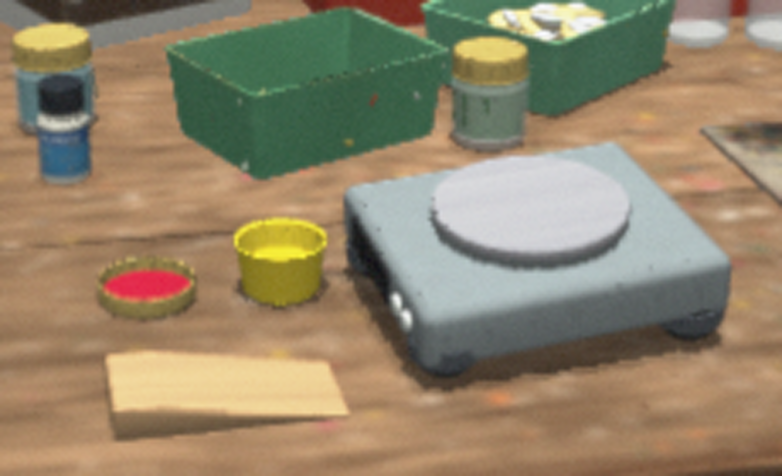

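The views agree. In the top crop the scale's housing corners are at (63,72), (272,55), (300,297) and (85,318). The wedge is at (241,367), (315,364), (329,527) and (253,530), with its thin end toward the scale. The cup and lid are well to the left. Next I fit the poses.

```bash
cat >> h.py <<'E'
from scipy.optimize import least_squares
from scipy.spatial.transform import Rotation as R
def scaleT(x,y,yaw,lean=0.091):
    # lean about the diagonal of feet (-60,50),(60,-50)
    a=np.array([120,-100,0.])/np.hypot(120,100); Rl=R.from_rotvec(-a*lean)  # sign checked below
    if Rl.apply([-.06,-.05,0])[2]>0: Rl=R.from_rotvec(a*lean)
    Rz=R.from_euler('z',yaw)
    return lambda P: Rz.apply(Rl.apply(np.atleast_2d(P)))+[x,y,0]
E
cat > fit.py <<'E'
from h import *
pt=snap('top');ps=snap('side')
ct=lambda a:np.array(a)/3.4+[290,110]
cs=lambda a:np.array(a)/3.4+[190,190]
S=np.array([[.075,.065,.048],[.075,-.065,.048],[-.075,-.065,.048],[-.075,.065,.048]])
T=ct([(63,72),(272,55),(300,297),(85,315)]);Sd=cs([(615,145),(728,265),(423,325),(346,190)])
f=lambda v:np.r_[(proj(pt,scaleT(*v)(S))-T).ravel(),(proj(ps,scaleT(*v)(S))-Sd).ravel()]
r=least_squares(f,[.65,-.07,0,.09],loss='soft_l1');print('scale',r.x.round(4),f(r.x).reshape(-1,2).round(1).tolist())
g=scaleT(*r.x);print('foot',g([-.06,-.05,.007]).round(4),'corner',g([-.06,-.05,.048]).round(4))
W=np.array([[.05,.023,.0015],[.05,-.023,.0015],[-.05,-.023,.0155],[-.05,.023,.0155],[-.05,-.023,0]])
Tw=ct([(241,367),(315,364),(329,527),(253,530)]);Sw=cs([(348,413),(112,405),(107,355),(118,436)])
def wp(v): return R.from_euler('z',v[2]).apply(W)+[v[0],v[1],0]
def fw(v):
    a=proj(pt,wp(v));b=proj(ps,wp(v));return np.r_[(a[:4]-Tw).ravel(),(b[[1,2,3,4]]-Sw).ravel()]
q=least_squares(fw,[.495,-.12,0],loss='soft_l1');print('wedge',q.x.round(4),fw(q.x).reshape(-1,2).round(1).tolist())
print(wp(q.x).round(4).tolist())
st=sensors.read_state();print(st['ee_pos'],st['eef_rot'],st['time'],st['width'],st['ft_force'])
E
python3 fit.py
```

```text
scale [ 0.6494 -0.0631  0.0832  0.1135] [[-0.7, -1.8], [1.1, -1.5], [1.3, 0.8], [0.7, 1.6], [0.7, -3.9], [2.1, -2.0], [-1.2, -0.7], [-2.3, -2.4]]
foot [[ 0.5936 -0.1182 -0.0017]] corner [[ 0.591 -0.122  0.039]]
wedge [ 0.4941 -0.1274  0.0119] [[-0.4, -1.0], [-0.1, -0.9], [-0.3, -0.3], [-0.5, -0.3], [0.0, 0.4], [0.0, 1.0], [-0.6, -0.2], [-1.1, 1.2]]
[[0.5438, -0.1038, 0.0015], [0.5444, -0.1498, 0.0015], [0.4444, -0.151, 0.0155], [0.4438, -0.105, 0.0155], [0.4444, -0.151, 0.0]]
[ 0.21541055 -0.58676428  0.22261688] [9.84571742e-01 1.74981357e-01 4.54140153e-05 9.15758594e-05] 0.8 0.08699317897499766 [-0.41712435 -0.34353793 -0.48382683]
```

Emit:
arm_command(steps=[{"slide": [0.022,0.05,-0.008],"rot": [0,0,-2.5],"grip": 0.12},{"slide": [0.022,0.05,-0.008],"rot": [0,0,-2.5],"grip": 0.12},{"slide": [0.022,0.05,-0.008],"rot": [0,0,-2.5],"grip": 0.12},{"slide": [0.022,0.05,-0.008],"rot": [0,0,-2.5],"grip": 0.12},{"slide": [0.022,0.05,-0.008],"rot": [0,0,-2.5],"grip": 0.12},{"slide": [0.022,0.05,-0.008],"rot": [0,0,-2.5],"grip": 0.12},{"slide": [0.022,0.05,-0.008],"rot": [0,0,-2.5],"grip": 0.12},{"slide": [0.022,0.05,-0.008],"rot": [0,0,-2],"grip": 0.12}])

```text
time: 1.8
ee_pos: [0.392, -0.1852, 0.1587]
eef_rot: [1.0, 0.005, 0.0, 0.0]
ft_force: [1.2, -0.8, -0.1]
width: 0.0157
grip_force: 0.0
```

Emit:
arm_command(steps=[{"slide": [0.004,0.03,-0.02],"grip": 0.12},{"slide": [0.004,0.027,-0.03]},{"slide": [0,0,-0.03]},{"slide": [0,0,-0.03]},{"slide": [0,0,-0.02]},{"slide": [0,0,-0.012]},{"slide": [0,0,-0.006]},{"slide": [0,0,-0.003]}])

```text
schema error: expected keys rot, slide, grip
```

Emit:
arm_command(steps=[{"slide": [0.004,0.03,-0.02],"rot": [0,0,0],"grip": 0.12},{"slide": [0.004,0.027,-0.03],"rot": [0,0,0],"grip": 0.12},{"slide": [0,0,-0.03],"rot": [0,0,0],"grip": 0.12},{"slide": [0,0,-0.03],"rot": [0,0,0],"grip": 0.12},{"slide": [0,0,-0.02],"rot": [0,0,0],"grip": 0.12},{"slide": [0,0,-0.012],"rot": [0,0,0],"grip": 0.12},{"slide": [0,0,-0.006],"rot": [0,0,0],"grip": 0.12},{"slide": [0,0,-0.003],"rot": [0,0,0],"grip": 0.12}])

```text
time: 2.8
ee_pos: [0.3997, -0.1299, 0.0078]
eef_rot: [1.0, 0.006, 0.0, 0.0]
ft_force: [-0.0, -0.5, 1.0]
width: 0.0103
grip_force: 0.0
```

Emit:
arm_command(steps=[{"slide": [0.015,0.001,0],"rot": [0,0,0],"grip": 0.12},{"slide": [0.015,0.001,0],"rot": [0,0,0],"grip": 0.12},{"slide": [0.006,0,0],"rot": [0,0,0],"grip": 0.12},{"slide": [0.006,0.0005,0],"rot": [0,0,0.8],"grip": 0.12},{"slide": [0.006,0.0005,0],"rot": [0,0,0.8],"grip": 0.12},{"slide": [0.006,0.0005,0],"rot": [0,0,0.8],"grip": 0.12},{"slide": [0.006,0.0005,0],"rot": [0,0,0.6],"grip": 0.12},{"slide": [0.003,0,0],"rot": [0,0,0],"grip": 0.12}])

```text
time: 3.8
ee_pos: [0.4628, -0.1257, 0.0076]
eef_rot: [0.999, 0.032, 0.0, -0.0]
ft_force: [-0.9, 0.0, 0.4]
width: 0.0104
grip_force: 0.3
```

```bash
python3 - <<'E'
from h import *
for n in('top','side'):
    p=snap(n,n+'1.png'); print([(d['conf'],np.round(d['bbox'])) for d in eyes.look_for('wedge',p)[:1]])
t=cv2.imread('pics/top1.png')[110:285,290:410];s=cv2.imread('pics/side1.png')[210:330,200:420]
a=cv2.resize(t,None,fx=3.4,fy=3.4,interpolation=cv2.INTER_CUBIC); b=cv2.resize(s,None,fx=1.77,fy=1.77)
o=np.zeros((595,798,3),np.uint8);o[:a.shape[0],:a.shape[1]]=a;o[:b.shape[0],408:408+b.shape[1]]=b[:,:390]
cv2.imwrite('pics/c1.png',o)
E
```

```text
[(0.72, array([359., 205., 379., 237.]))]
[(0.75, array([240., 291., 311., 318.]))]
```

View pics/c1.png

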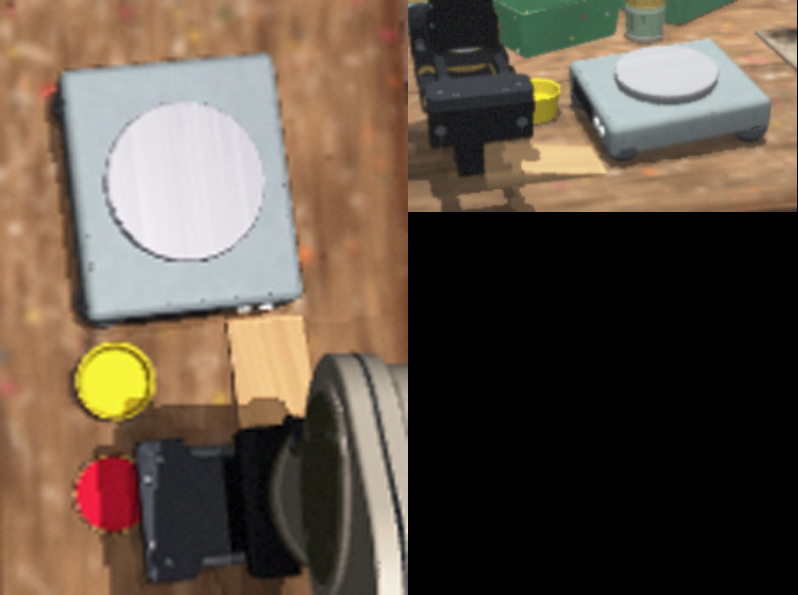

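Nothing has moved except the wedge. Its thin end now shows at crop (229,320)–(303,316), just short of the scale's front edge.

```bash
python3 - <<'E'
from h import *
p=snap('top')
for u in((229,320),(303,316),(233,404),(241,367),(315,364)): print(at(p,np.array(u)/3.4+[290,110],.0015).round(4))
E
sed -i 's/\[.65,-.07,0,.09\]/[.65,-.07,0,.09]/; s/^r=/f0=f; f=lambda v: f0([*v[:3],.091])\nr=/' fit.py; python3 fit.py | head -2
```

```text
[ 0.5706 -0.0983  0.0015]
[ 0.5721 -0.1438  0.0015]
[ 0.5192 -0.0988  0.0015]
[ 0.5416 -0.1045  0.0015]
[ 0.5425 -0.1499  0.0015]
scale [ 0.6488 -0.0643  0.0831  0.09  ] [[-0.7, -1.6], [1.2, -1.5], [1.7, 0.7], [0.8, 1.6], [0.6, -2.7], [2.1, -2.0], [-1.3, -1.9], [-2.3, -2.4]]
foot [[ 5.929e-01 -1.193e-01  1.000e-04]] corner [[ 0.5908 -0.1223  0.0409]]
```

Emit:
arm_command(steps=[{"slide": [0.006,0.0004,0],"rot": [0,0,0],"grip": 0.12},{"slide": [0.006,0.0004,0],"rot": [0,0,0],"grip": 0.12},{"slide": [0.006,0.0004,0],"rot": [0,0,0],"grip": 0.12},{"slide": [0.005,0.0003,0],"rot": [0,0,0],"grip": 0.12},{"slide": [0.005,0.0003,0],"rot": [0,0,0],"grip": 0.12},{"slide": [0.004,0.0002,0],"rot": [0,0,0],"grip": 0.12},{"slide": [0.004,0.0002,0],"rot": [0,0,0],"grip": 0.12},{"slide": [0,0,0],"rot": [0,0,0],"grip": 0.12}])

```text
time: 5.15
ee_pos: [0.498, -0.1236, 0.0073]
eef_rot: [0.999, 0.032, -0.001, -0.0]
ft_force: [-4.8, -1.2, 2.1]
width: 0.0107
grip_force: 1.9
```

```bash
cat > v.py <<'E'
import sys
from h import *
k=sys.argv[1]
for n in('top','side'): snap(n,n+k+'.png')
t=cv2.imread(f'pics/top{k}.png')[110:285,290:410];s=cv2.imread(f'pics/side{k}.png')[210:330,270:420]
a=cv2.resize(t,None,fx=2.4,fy=2.4,interpolation=cv2.INTER_CUBIC); b=cv2.resize(s,None,fx=3.4,fy=3.4,interpolation=cv2.INTER_CUBIC)
o=np.zeros((420,798,3),np.uint8);o[:a.shape[0],:288]=a;o[:b.shape[0],288:]=b
cv2.imwrite(f'pics/c{k}.png',o)
E
python3 v.py 2
```

```text
(no output)
```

View pics/c2.png

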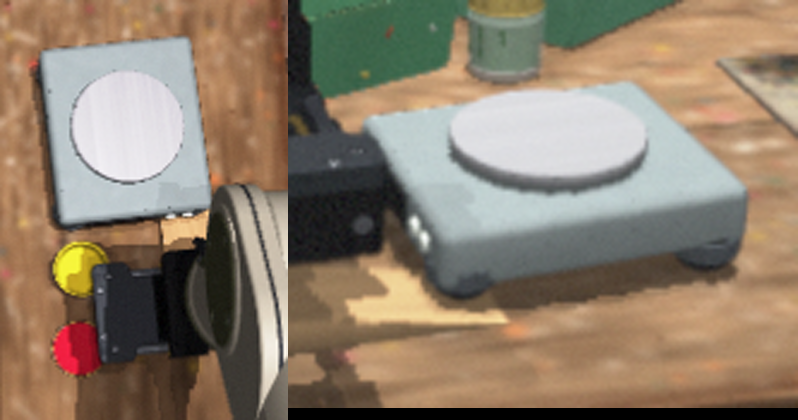

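The wedge tip is now under the foot, with the tip at (505,320) and the foot at about (465,285) in the side crop. The scale is partly raised. I'll track its tilt and shift numerically against the first pictures.

```bash
cat > lvl.py <<'E'
import sys
from h import *
k=sys.argv[1]; V0=[.6488,-.0643,.0831,.091]
a=np.linspace(0,2*np.pi,40,endpoint=False)
top=np.array([[x,y,.048] for x,y in [(.075,.065),(.075,-.065),(-.075,-.065),(-.075,.065)]])
pan=np.c_[.047*np.cos(a),.047*np.sin(a),0*a+.058]
# dense reference points: housing-top outline and pan rim
E=[top[i]*(1-t)+top[(i+1)%4]*t for i in range(4) for t in np.linspace(0,.97,30)]
P=[];D=[]
for n in('top','side'):
    cam=eyes.camera(n); A=cv2.cvtColor(cv2.imread(f'pics/{n}0.png'),cv2.COLOR_BGR2GRAY); B=cv2.cvtColor(cam['pixels'],cv2.COLOR_RGB2GRAY)
    m=np.zeros_like(A); q=proj(cam,scaleT(*V0)(top)); cv2.fillPoly(m,[q.round().astype(int)],255); m=cv2.dilate(m,np.ones((5,5)))
    f=cv2.goodFeaturesToTrack(A,60,.02,4,mask=m)
    kw=dict(winSize=(13,13),maxLevel=2)
    g,s,_=cv2.calcOpticalFlowPyrLK(A,B,f,None,**kw); h,s2,_=cv2.calcOpticalFlowPyrLK(B,A,g,None,**kw)
    ok=(s*s2).ravel()*(np.abs(f-h).max(2).ravel()<.3)>0
    g0=scaleT(*V0); O=g0([0,0,0])[0]; X=g0(np.eye(3))-O
    for u,w in zip(f[ok,0],g[ok,0]):
        o,d=ray(cam,u); ol=X@(o-O); dl=X@d
        for z,c in((.058,1),(.048,0)):
            x=ol+dl*(z-ol[2])/dl[2]
            if not c or np.hypot(*x[:2])<.049: break
        P.append((cam,x)); D.append((w,u))
cams=[P[0][0],P[-1][0]]
idx=[np.array([i for i in range(len(P)) if P[i][0] is c]) for c in cams]
X=np.array([x for _,x in P]);W=np.array([w for w,_ in D]);U=np.array([u for _,u in D])
def T(v):  # x,y,yaw, lean about diagonal, lean across it
    b=scaleT(*v[:4]); 
    return b
def pr(v): 
    r=np.zeros_like(W)
    for c,i in zip(cams,idx): r[i]=proj(c,scaleT(*v)(X[i]))
    return r
base=pr(V0)
res=lambda v:((pr(v)-base)-(W-U)).ravel()
r=least_squares(res,V0,loss='soft_l1',f_scale=.3,x_scale=[.01,.01,.05,.05])
J=np.linalg.inv(r.jac.T@r.jac)**.5 if 0 else None
print(len(idx[0]),len(idx[1]),'d xy mm',((r.x-V0)[:2]*1e3).round(2),'dyaw',round(r.x[2]-V0[2],4),'lean',round(r.x[3],4),'med res px',np.median(np.abs(res(r.x))).round(2))
print('foot',scaleT(*r.x)([-.06,-.05,.007]).round(4))
E
python3 lvl.py 2
```

```text
25 16 d xy mm [0.1  0.11] dyaw 0.0001 lean 0.0476 med res px 0.24
foot [[ 0.5931 -0.1192  0.0033]]
```

Emit:
arm_command(steps=[{"slide": [0.003,0.0002,0],"rot": [0,0,0],"grip": 0.12},{"slide": [0.003,0.0002,0],"rot": [0,0,0],"grip": 0.12},{"slide": [0.003,0.0002,0],"rot": [0,0,0],"grip": 0.12},{"slide": [0.003,0.0002,0],"rot": [0,0,0],"grip": 0.12},{"slide": [0,0,0],"rot": [0,0,0],"grip": 0.12},{"slide": [0,0,0],"rot": [0,0,0],"grip": 0.12},{"slide": [0,0,0],"rot": [0,0,0],"grip": 0.12},{"slide": [0,0,0],"rot": [0,0,0],"grip": 0.12}])

```text
time: 6.35
ee_pos: [0.5107, -0.1228, 0.0078]
eef_rot: [0.999, 0.032, 0.0, 0.0]
ft_force: [0.1, -0.3, -0.7]
width: 0.0105
grip_force: 0.0
```

```bash
python3 lvl.py 3
```

```text
25 12 d xy mm [0.32 0.37] dyaw -0.0068 lean 0.0324 med res px 0.36
foot [[ 0.593  -0.1185  0.0045]]
```

Emit:
arm_command(steps=[{"slide": [0.001,0.0001,0],"rot": [0,0,0],"grip": 0.12},{"slide": [0.001,0.0,0],"rot": [0,0,0],"grip": 0.12},{"slide": [0,0,0],"rot": [0,0,0],"grip": 0.12},{"slide": [-0.015,-0.001,0],"rot": [0,0,0],"grip": 0.12},{"slide": [-0.03,-0.001,0.01],"rot": [0,0,0],"grip": 0.12},{"slide": [-0.03,-0.03,0.03],"rot": [0,0,0],"grip": 0.12},{"slide": [-0.01,-0.05,0.03],"rot": [0,0,0],"grip": 0.12},{"slide": [0,-0.05,0.02],"rot": [0,0,0],"grip": 0.12}])

```text
time: 7.45
ee_pos: [0.4264, -0.2562, 0.0993]
eef_rot: [0.999, 0.032, 0.001, 0.001]
ft_force: [0.7, 0.2, -0.2]
width: 0.0105
grip_force: 0.0
```

```bash
python3 v.py 4; python3 lvl.py 4
```

```text
31 13 d xy mm [ 0.01 -0.46] dyaw -0.0056 lean 0.0243 med res px 0.33
foot [[ 0.5928 -0.1194  0.0051]]
```

View pics/c4.png

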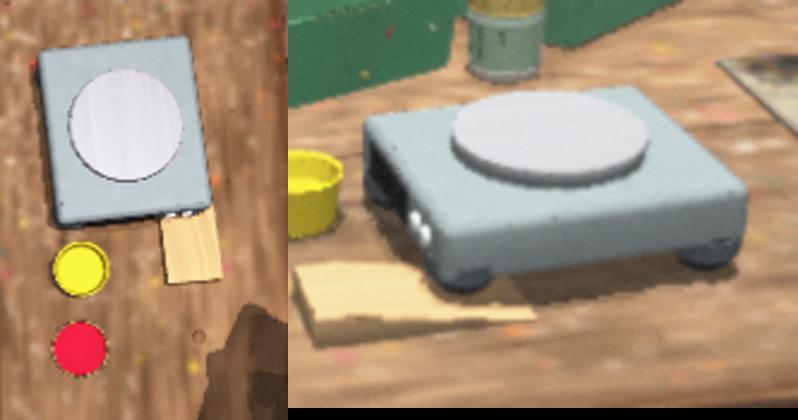

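Clear view. The wedge heel corners are at (165,283) and (222,279) in the top crop and (313,317) in the side crop, with the tip at (535,318). The scale still leans slightly. Next is the wedge pose relative to the foot.

```bash
cat > wf.py <<'E'
from h import *
def fitw(Tu,Su,x0):  # Tu: heel top corners R,L in top; Su: tip R, heel-top R, heel-top L, heel-bottom R in side
    pt=eyes.camera('top');ps=eyes.camera('side')
    W=np.array([[.05,-.023,.0015],[-.05,-.023,.0155],[-.05,.023,.0155],[-.05,-.023,0]])
    wp=lambda v:R.from_euler('z',v[2]).apply(W)+[v[0],v[1],0]
    Tp=np.array(Tu)/2.4+[290,110];Sp=(np.array(Su)-[288,0])/3.4+[270,210]
    fw=lambda v:np.r_[(proj(pt,wp(v))[[1,2]]-Tp).ravel(),(proj(ps,wp(v))-Sp).ravel()]
    q=least_squares(fw,x0,loss='soft_l1');print('wedge',q.x.round(4),fw(q.x).reshape(-1,2).round(1).tolist())
    F=np.array([.593,-.1192,0]);print('foot in wedge',R.from_euler('z',-q.x[2]).apply(F-[q.x[0],q.x[1],0]).round(4))
E
python3 - <<'E'
from wf import *
fitw([(222,279),(165,283)],[(535,318),(313,317),(294,264),(318,345)],[.57,-.12,.06])
E
```

```text
wedge [ 0.5725 -0.1191  0.0442] [[-0.8, -0.5], [0.5, -0.7], [0.3, -0.2], [0.2, -0.3], [-0.4, 0.3], [-1.2, 0.7]]
foot in wedge [ 0.0205 -0.001   0.    ]
```

```bash
cat > edge.py <<'E'
from h import *
V0=np.array([.6488,-.0643,.0831,.091])
a=np.linspace(0,2*np.pi,72,endpoint=False)
c=np.array([[x,y] for x,y in [(.075,.065),(.075,-.065),(-.075,-.065),(-.075,.065)]])
L=[]
for i in range(4):
    for t in np.linspace(.12,.88,36):
        L.append((*(c[i]*(1-t)+c[(i+1)%4]*t),.048,*((c[(i+1)%4]-c[i])/100)))
for b in a: L.append((.047*np.cos(b),.047*np.sin(b),.058,-.001*np.sin(b),.001*np.cos(b)))
L=np.array(L);X=L[:,:3];X2=X+np.c_[L[:,3:],0*a[0]*L[:,0]]
s=np.arange(-7,7.01,.25)
def prof(img,uv,n): 
    q=uv[:,None]+s[None,:,None]*n[:,None]
    G=cv2.GaussianBlur(img.astype(np.float32),(0,0),1.0)
    p=cv2.remap(G,q[...,0].astype(np.float32),q[...,1].astype(np.float32),cv2.INTER_CUBIC)
    return np.gradient(p,.25,axis=1)
def run(imgs=None):
    cam={n:eyes.camera(n) for n in('top','side')}
    def fit(ims,v0):
        v=np.array(v0,float)
        for it in range(6):
            rows=[]
            for n in cam:
                uv=proj(cam[n],scaleT(*v)(X));u2=proj(cam[n],scaleT(*v)(X2));t=u2-uv;t/=np.linalg.norm(t,axis=1)[:,None]
                nn=np.c_[-t[:,1],t[:,0]]; g=np.abs(prof(ims[n],uv,nn)); w=g*np.exp(-(s/(4. if it<3 else 2.5))**2/2)
                k=w.argmax(1); ok=(g[np.arange(len(k)),k]>6)&(k>1)&(k<len(s)-2)
                rows.append((n,nn[ok],(uv+nn*s[k][:,None])[ok],ok))
            f=lambda p:np.concatenate([(nn*(proj(cam[n],scaleT(*p)(X[ok]))-e)).sum(1) for n,nn,e,ok in rows])
            r=least_squares(f,v,loss='soft_l1',f_scale=.4,x_scale=[.01,.01,.05,.05]);v=r.x
        return v,np.median(np.abs(r.fun)),len(r.fun)
    out={}
    ref={n:cv2.cvtColor(cv2.imread(f'pics/{n}0.png'),cv2.COLOR_BGR2GRAY) for n in cam}
    now={n:cv2.cvtColor(cam[n]['pixels'],cv2.COLOR_RGB2GRAY) for n in cam}
    v0=fit(ref,V0); v1=fit(now,[*V0[:3],.02])
    for l,v in(('ref',v0),('now',v1)): print(l,v[0].round(4),round(v[1],2),v[2],'foot',scaleT(*v[0])([-.06,-.05,.007]).round(4),'corner',scaleT(*v[0])([-.06,-.05,.048]).round(4))
if __name__=='__main__': run()
E
python3 edge.py
```

```text
ref [ 0.6482 -0.0638  0.0828  0.093 ] 0.76 432 foot [[ 5.923e-01 -1.188e-01 -2.000e-04]] corner [[ 0.5902 -0.1219  0.0407]]
now [ 0.6478 -0.0638  0.0733  0.0125] 0.77 425 foot [[ 0.5916 -0.1181  0.006 ]] corner [[ 0.5913 -0.1185  0.047 ]]
```

Emit:
arm_command(steps=[{"slide": [0.018,0.044,0],"rot": [0,0,0],"grip": 0.12},{"slide": [0.018,0.044,0],"rot": [0,0,0],"grip": 0.12},{"slide": [0.018,0.044,0],"rot": [0,0,0],"grip": 0.12},{"slide": [0,0,-0.03],"rot": [0,0,0],"grip": 0.12},{"slide": [0,0,-0.03],"rot": [0,0,0],"grip": 0.12},{"slide": [0,0,-0.022],"rot": [0,0,0],"grip": 0.12},{"slide": [0,0,-0.01],"rot": [0,0,0],"grip": 0.12},{"slide": [0,0,0],"rot": [0,0,0],"grip": 0.12}])

```text
time: 8.85
ee_pos: [0.481, -0.122, 0.0053]
eef_rot: [0.999, 0.032, -0.0, -0.0]
ft_force: [-0.3, 0.5, -0.1]
width: 0.0105
grip_force: 0.0
```

Emit:
arm_command(steps=[{"slide": [0.014,0,0.002],"rot": [0,0,0],"grip": 0.12},{"slide": [0.012,0,0],"rot": [0,0,0],"grip": 0.12},{"slide": [0.004,0.0,0],"rot": [0,0,0],"grip": 0.12},{"slide": [0.002,0,0],"rot": [0,0,0],"grip": 0.12},{"slide": [0.001,0,0],"rot": [0,0,0],"grip": 0.12},{"slide": [0.001,0,0],"rot": [0,0,0],"grip": 0.12},{"slide": [0.001,0,0],"rot": [0,0,0],"grip": 0.12},{"slide": [0,0,0],"rot": [0,0,0],"grip": 0.12}])

```text
time: 9.85
ee_pos: [0.5138, -0.1229, 0.0071]
eef_rot: [0.999, 0.032, -0.003, 0.0]
ft_force: [-12.3, -0.3, 10.2]
width: 0.0104
grip_force: 6.1
```

```bash
python3 edge.py
```

```text
ref [ 0.6482 -0.0638  0.0828  0.093 ] 0.76 432 foot [[ 5.923e-01 -1.188e-01 -2.000e-04]] corner [[ 0.5902 -0.1219  0.0407]]
now [ 6.483e-01 -6.410e-02  8.390e-02  3.000e-04] 0.81 415 foot [[ 0.5927 -0.1189  0.007 ]] corner [[ 0.5927 -0.119   0.048 ]]
```

Emit:
arm_command(steps=[{"slide": [-0.005,0,0],"rot": [0,0,0],"grip": 0.12},{"slide": [-0.015,0,0],"rot": [0,0,0],"grip": 0.12},{"slide": [-0.03,-0.001,0.01],"rot": [0,0,0],"grip": 0.0},{"slide": [-0.02,0,0.04],"rot": [0,0,0],"grip": 0.0},{"slide": [-0.01,-0.03,0.04],"rot": [0,0,0],"grip": 0.0},{"slide": [0,-0.05,0.02],"rot": [0,0,0],"grip": 0.0},{"slide": [0,-0.05,0],"rot": [0,0,0],"grip": 0.0},{"slide": [0,0,0],"rot": [0,0,0],"grip": 0.0}])

```text
time: 10.95
ee_pos: [0.4349, -0.2575, 0.1176]
eef_rot: [1.0, 0.029, 0.0, 0.001]
ft_force: [-0.5, 0.6, 0.8]
width: 0.0004
grip_force: 0.0
```

```bash
python3 edge.py|tail -1; python3 v.py 5
```

```text
now [ 0.648  -0.0638  0.0745  0.0072] 0.75 426 foot [[ 0.5918 -0.1182  0.0064]] corner [[ 0.5916 -0.1184  0.0474]]
```

View pics/c5.png

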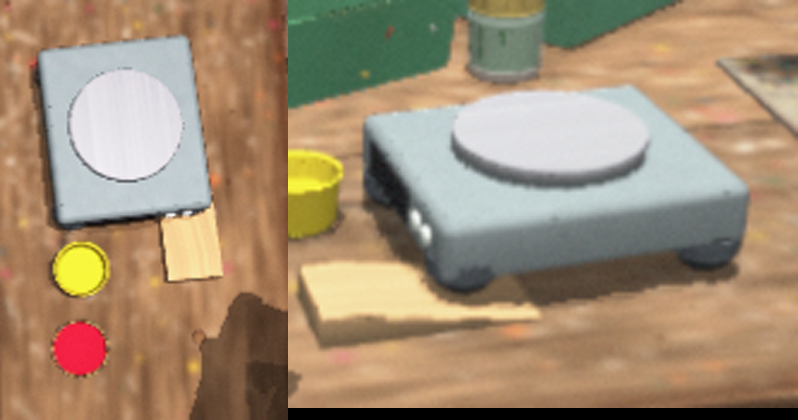

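```bash
cat > diff.py <<'E'
from edge import *
def go(N=3):
    cam={n:eyes.camera(n) for n in('top','side')}; acc={n:cam[n]['pixels'].astype(float) for n in cam}
    for _ in range(N-1):
        for n in cam: acc[n]+=eyes.camera(n)['pixels']
    ref={n:cv2.cvtColor(cv2.imread(f'pics/{n}0.png'),cv2.COLOR_BGR2GRAY) for n in cam}
    now={n:cv2.cvtColor((acc[n]/N).astype(np.uint8),cv2.COLOR_RGB2GRAY) for n in cam}
    tr=lambda v,P:R.from_rotvec([v[3],v[4],0]).apply(R.from_euler('z',v[2]).apply(P))+[v[0],v[1],v[5]]
    # reference lean as world rotvec (truth 0.0911 about the diagonal), position from ref edges
    yaw=V0[2]; d=R.from_euler('z',yaw).apply(np.array([120,-100,0])/np.hypot(120,100)); 
    lr=d*.0911
    if R.from_rotvec(lr).apply(R.from_euler('z',yaw).apply([-.06,-.05,0]))[2]>0: lr=-lr
    def edges(im,v,sig):
        o={}
        for n in cam:
            uv=proj(cam[n],tr(v,X));t=proj(cam[n],tr(v,X2))-uv;t/=np.linalg.norm(t,axis=1)[:,None];nn=np.c_[-t[:,1],t[:,0]]
            G=prof(im[n],uv,nn); g=np.abs(G);w=g*np.exp(-(s/sig)**2/2);k=w.argmax(1).clip(1,len(s)-2);i=np.arange(len(k))
            y0,y1,y2=w[i,k-1],w[i,k],w[i,k+1];off=s[k]+.25*.5*(y0-y2)/(y0-2*y1+y2-1e-9)
            o[n]=(uv,nn,off,(g[i,k]>6),np.sign(G[i,k]))
        return o
    vr=np.array([.6482,-.0638,yaw,lr[0],lr[1],0]); 
    def solve(im,v,free,bias=None):
        v=v.copy()
        for it in range(8):
            o=edges(im,v,4 if it<3 else 2.5)
            def f(p):
                q=v.copy();q[free]=p;r=[]
                for n in cam:
                    uv,nn,off,ok,sg=o[n];b=0
                    if bias: b=bias[n][0]; ok=ok&bias[n][1]&(sg==bias[n][2])
                    r.append((((proj(cam[n],tr(q,X))-uv)*nn).sum(1)-off+b)[ok])
                return np.concatenate(r)
            q=least_squares(f,v[free],loss='soft_l1',f_scale=.3,x_scale=.01);v[free]=q.x
        C=np.linalg.inv(q.jac.T@q.jac)*np.mean(np.minimum(q.fun**2,1));return v,np.median(np.abs(q.fun)),np.sqrt(np.diag(C)),len(q.fun)
    vr,m,_,_=solve(ref,vr,[0,1,2]); print('ref',vr.round(4),round(m,2))
    o=edges(ref,vr,2.5); B={n:(o[n][2],o[n][3],o[n][4]) for n in cam}
    for fr in([0,1,2,3,4,5],[0,1,2,3,4],[3,4]):
        w=vr.copy();w[3:5]*=.07
        w,m,se,k=solve(now,w,fr,B)
        loc=R.from_euler('z',-w[2]).apply([w[3],w[4],0]); print('now',w.round(4),'med',round(m,2),k,'tilt body',loc[:2].round(4),'se',se.round(4)[-3:],'d mm',((w-vr)[:2]*1e3).round(2),'dyaw',(w-vr)[2].round(4))
go()
E
python3 diff.py
```

```text
ref [ 0.6481 -0.0639  0.0787  0.0746 -0.0523  0.    ] 0.78
now [ 6.48e-01 -6.37e-02  8.03e-02  8.80e-03 -4.90e-03  2.00e-04] med 0.26 416 tilt body [ 0.0084 -0.0056] se [0.002  0.0021 0.0001] d mm [-0.16  0.23] dyaw 0.0016
now [ 0.6481 -0.0636  0.0813  0.0084 -0.0061  0.    ] med 0.24 416 tilt body [ 0.0079 -0.0067] se [0.0025 0.002  0.002 ] d mm [-0.03  0.28] dyaw 0.0027
now [ 0.6481 -0.0639  0.0787  0.005  -0.0069  0.    ] med 0.25 416 tilt body [ 0.0044 -0.0072] se [0.0013 0.0012] d mm [0. 0.] dyaw 0.0
```

Emit:
arm_command(steps=[{"slide": [0.018,0.045,0],"rot": [0,0,0],"grip": 0.12},{"slide": [0.016,0.045,0],"rot": [0,0,0],"grip": 0.12},{"slide": [0.016,0.045,0],"rot": [0,0,0],"grip": 0.12},{"slide": [0,0,-0.035],"rot": [0,0,0],"grip": 0.12},{"slide": [0,0,-0.035],"rot": [0,0,0],"grip": 0.12},{"slide": [0,0,-0.026],"rot": [0,0,0],"grip": 0.12},{"slide": [0,0,-0.012],"rot": [0,0,0],"grip": 0.12},{"slide": [0,0,0],"rot": [0,0,0],"grip": 0.12}])

```text
time: 12.45
ee_pos: [0.4862, -0.1184, 0.0094]
eef_rot: [0.999, 0.032, -0.0, -0.0]
ft_force: [-0.2, 0.2, -0.4]
width: 0.0104
grip_force: 0.0
```

Emit:
arm_command(steps=[{"slide": [0.015,-0.0035,-0.001],"rot": [0,0,0],"grip": 0.12},{"slide": [0.01,0,0],"rot": [0,0,0],"grip": 0.12},{"slide": [0.002,0,0],"rot": [0,0,0],"grip": 0.12},{"slide": [0.001,0,0],"rot": [0,0,0],"grip": 0.12},{"slide": [0.001,0,0],"rot": [0,0,0],"grip": 0.12},{"slide": [0.001,0,0],"rot": [0,0,0],"grip": 0.12},{"slide": [0.001,0,0],"rot": [0,0,0],"grip": 0.12},{"slide": [0,0,0],"rot": [0,0,0],"grip": 0.12}])

```text
time: 13.45
ee_pos: [0.5143, -0.1222, 0.0081]
eef_rot: [0.999, 0.032, -0.003, 0.0]
ft_force: [-13.7, 1.0, 11.8]
width: 0.0105
grip_force: 6.9
```

Emit:
arm_command(steps=[{"slide": [0.0005,0,0],"rot": [0,0,0],"grip": 0.12},{"slide": [0.0005,0,0],"rot": [0,0,0],"grip": 0.12},{"slide": [0.0005,0,0],"rot": [0,0,0],"grip": 0.12},{"slide": [0.0005,0,0],"rot": [0,0,0],"grip": 0.12},{"slide": [0,0,0],"rot": [0,0,0],"grip": 0.12},{"slide": [0,0,0],"rot": [0,0,0],"grip": 0.12},{"slide": [0,0,0],"rot": [0,0,0],"grip": 0.12},{"slide": [0,0,0],"rot": [0,0,0],"grip": 0.12}])

```text
time: 14.45
ee_pos: [0.5157, -0.1224, 0.008]
eef_rot: [0.999, 0.032, -0.004, 0.0]
ft_force: [-14.8, -0.4, 11.6]
width: 0.0103
grip_force: 7.9
```

```bash
python3 diff.py
```

```text
ref [ 0.6481 -0.0639  0.0787  0.0746 -0.0523  0.    ] 0.78
now [ 6.485e-01 -6.360e-02  7.900e-02  8.600e-03  4.000e-04  4.000e-04] med 0.33 411 tilt body [ 0.0086 -0.0003] se [0.0022 0.0028 0.0001] d mm [0.41 0.32] dyaw 0.0003
now [ 0.6488 -0.0636  0.0799  0.0065 -0.0022  0.    ] med 0.3 409 tilt body [ 0.0063 -0.0027] se [0.0036 0.0023 0.0027] d mm [0.72 0.32] dyaw 0.0012
now [ 0.6481 -0.0639  0.0787  0.0041  0.0067  0.    ] med 0.34 406 tilt body [0.0046 0.0064] se [0.0015 0.0021] d mm [0. 0.] dyaw 0.0
```

Emit:
arm_command(steps=[{"slide": [0.0005,0,0.0005],"rot": [0,0,0],"grip": 0.12},{"slide": [0.0005,0,0],"rot": [0,0,0],"grip": 0.12},{"slide": [0.0005,0,0],"rot": [0,0,0],"grip": 0.12},{"slide": [0,0,0],"rot": [0,0,0],"grip": 0.12},{"slide": [0,0,0],"rot": [0,0,0],"grip": 0.12},{"slide": [0,0,0],"rot": [0,0,0],"grip": 0.12},{"slide": [0,0,0],"rot": [0,0,0],"grip": 0.12},{"slide": [0,0,0],"rot": [0,0,0],"grip": 0.12}])

```text
time: 15.75
ee_pos: [0.5175, -0.1223, 0.0082]
eef_rot: [0.999, 0.032, -0.003, 0.0]
ft_force: [-12.3, -1.3, 4.5]
width: 0.0107
grip_force: 6.1
```

Emit:
arm_command(steps=[{"slide": [-0.005,0,0],"rot": [0,0,0],"grip": 0.12},{"slide": [-0.015,0,0],"rot": [0,0,0],"grip": 0.12},{"slide": [-0.03,-0.001,0.01],"rot": [0,0,0],"grip": 0.0},{"slide": [-0.02,0,0.04],"rot": [0,0,0],"grip": 0.0},{"slide": [-0.01,-0.03,0.04],"rot": [0,0,0],"grip": 0.0},{"slide": [0,-0.05,0.02],"rot": [0,0,0],"grip": 0.0},{"slide": [0,-0.05,0],"rot": [0,0,0],"grip": 0.0},{"slide": [0,0,0],"rot": [0,0,0],"grip": 0.0}])

```text
time: 16.75
ee_pos: [0.4395, -0.257, 0.1192]
eef_rot: [1.0, 0.029, 0.0, 0.001]
ft_force: [0.0, 0.7, -0.2]
width: 0.0007
grip_force: 0.0
```

```bash
python3 diff.py;python3 edge.py|tail -1; python3 v.py 6
```

```text
ref [ 0.6481 -0.0639  0.0787  0.0746 -0.0523  0.    ] 0.78
now [ 6.498e-01 -6.380e-02  9.310e-02  7.500e-03 -8.000e-03  2.000e-04] med 0.27 415 tilt body [ 0.0068 -0.0087] se [0.0019 0.0019 0.0001] d mm [1.69 0.17] dyaw 0.0145
now [ 0.6499 -0.0637  0.0937  0.008  -0.0081  0.    ] med 0.28 417 tilt body [ 0.0072 -0.0088] se [0.003 0.002 0.002] d mm [1.78 0.25] dyaw 0.015
now [ 0.6481 -0.0639  0.0787  0.0053  0.0111  0.    ] med 0.38 416 tilt body [0.0061 0.0107] se [0.0017 0.002 ] d mm [0. 0.] dyaw 0.0
now [ 0.6495 -0.0638  0.0894  0.0055] 0.76 428 foot [[ 0.5942 -0.119   0.0066]] corner [[ 0.5941 -0.1192  0.0476]]
```

View pics/c6.png

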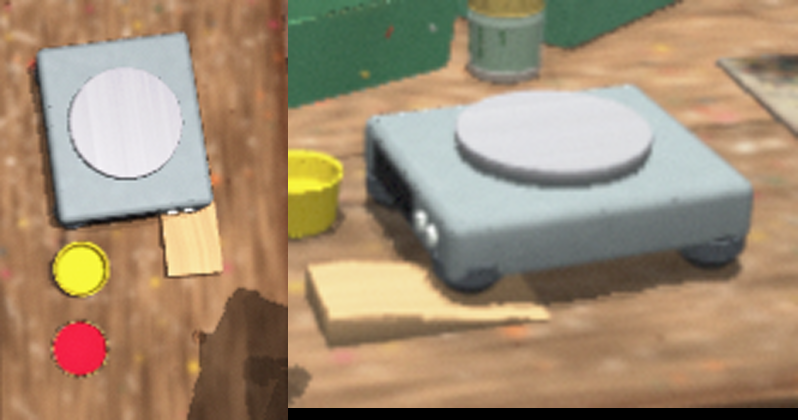

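The picture shows the wedge well under the foot. The last push moved the scale itself about 2 mm (within a few px), so the wedge is now tight. I'll cross-check the level with an absolute fit and the wedge position before any further push.

```bash
sed -i 's/^go()$/if __name__=="__main__": go()/' diff.py
sed 's/^    for fr in.*$/    for nm,im,t in(("R",ref,1),("N",now,.07)):\n      for fr in([0,1,2,3,4],[0,1,2,3,4,5]):\n        w=vr.copy();w[3:5]*=t\n        w,m,se,k=solve(im,w,fr); loc=R.from_euler("z",-w[2]).apply([w[3],w[4],0]);print(nm,w.round(4),round(m,2),"tilt body",loc[:2].round(4),"lean",round(float(loc[:2]@[.768,-.64]),4))\n    return/' diff.py > abs.py
python3 abs.py; python3 - <<'E'
from wf import *
fitw([(222,271),(167,277)],[(548,318),(328,314),(306,262),(332,343)],[.575,-.12,.06])
E
```

```text
wedge [ 0.5784 -0.1193  0.0514] [[-0.7, -0.2], [-0.1, -1.1], [0.3, -0.7], [-0.0, 0.4], [-0.1, 0.7], [-1.1, 1.1]]
foot in wedge [ 0.0146 -0.0007  0.    ]  File "abs.py", line 42
    w=vr.copy();w[3:5]*=.07
IndentationError: unexpected indent
```

```bash
sed -i 's/^    return$/    return\n    if 1:/' abs.py; python3 abs.py
```

```text
ref [ 0.6481 -0.0639  0.0787  0.0746 -0.0523  0.    ] 0.78
R [ 0.646  -0.0621  0.1011  0.1008 -0.0101  0.    ] 0.63 tilt body [ 0.0993 -0.0202] lean 0.0892
R [ 0.6473 -0.0617  0.1131  0.0894 -0.015  -0.0019] 0.6 tilt body [ 0.0871 -0.025 ] lean 0.0829
N [ 0.6478 -0.0625  0.1171  0.0284  0.0316  0.    ] 0.58 tilt body [0.0319 0.028 ] lean 0.0066
N [ 0.649  -0.0615  0.1301  0.0256  0.0277 -0.0015] 0.59 tilt body [0.029  0.0241] lean 0.0068
```

Emit:
arm_command(steps=[{"slide": [0.039,0.034,0],"rot": [0,0,0],"grip": 0.0},{"slide": [0.039,0.034,0],"rot": [0,0,0],"grip": 0.0},{"slide": [0.039,0.034,0],"rot": [0,0,0],"grip": 0.0},{"slide": [0.037,0.035,0],"rot": [0,0,0],"grip": 0.0},{"slide": [0,0,-0.03],"rot": [0,0,0],"grip": 0.0},{"slide": [0,0,-0.02],"rot": [0,0,0],"grip": 0.0},{"slide": [0,0,-0.01],"rot": [0,0,0],"grip": 0.0},{"slide": [0,0,0],"rot": [0,0,0],"grip": 0.0}])

```text
time: 18.65
ee_pos: [0.5943, -0.1169, 0.0587]
eef_rot: [1.0, 0.031, -0.0, 0.0]
ft_force: [-1.0, 0.5, 0.6]
width: 0.0005
grip_force: 0.0
```

Emit:
arm_command(steps=[{"slide": [0,-0.002,-0.006],"rot": [0,0,0],"grip": 0.0},{"slide": [0,0,-0.002],"rot": [0,0,0],"grip": 0.0},{"slide": [0,0,-0.001],"rot": [0,0,0],"grip": 0.0},{"slide": [0,0,-0.001],"rot": [0,0,0],"grip": 0.0},{"slide": [0,0,-0.0005],"rot": [0,0,0],"grip": 0.0},{"slide": [0,0,0],"rot": [0,0,0],"grip": 0.0},{"slide": [0,0,0],"rot": [0,0,0],"grip": 0.0},{"slide": [0,0,0],"rot": [0,0,0],"grip": 0.0}])

```text
time: 19.65
ee_pos: [0.5949, -0.1182, 0.0486]
eef_rot: [0.999, 0.032, 0.0, 0.0]
ft_force: [-0.3, -0.3, -0.5]
width: 0.0001
grip_force: 0.0
```

Not touching at 48.6 mm; I'll creep down.

Emit:
arm_command(steps=[{"slide": [0,0,-0.0005],"rot": [0,0,0],"grip": 0.0},{"slide": [0,0,-0.0005],"rot": [0,0,0],"grip": 0.0},{"slide": [0,0,-0.0005],"rot": [0,0,0],"grip": 0.0},{"slide": [0,0,0],"rot": [0,0,0],"grip": 0.0},{"slide": [0,0,0],"rot": [0,0,0],"grip": 0.0},{"slide": [0,0,0],"rot": [0,0,0],"grip": 0.0},{"slide": [0,0,0],"rot": [0,0,0],"grip": 0.0},{"slide": [0,0,0],"rot": [0,0,0],"grip": 0.0}])

```text
time: 20.65
ee_pos: [0.595, -0.1182, 0.0482]
eef_rot: [0.999, 0.032, 0.0, 0.0]
ft_force: [-5.2, 0.3, 11.9]
width: 0.0006
grip_force: 5.6
```

Contact is at 48.2 mm, which is the level height. It holds 12 N with no give, so I release and retreat.

Emit:
arm_command(steps=[{"slide": [0,0,0.001],"rot": [0,0,0],"grip": 0.0},{"slide": [0,0,0.003],"rot": [0,0,0],"grip": 0.0},{"slide": [0,0,0.02],"rot": [0,0,0],"grip": 0.0},{"slide": [0,0,0.04],"rot": [0,0,0],"grip": 0.0},{"slide": [-0.03,-0.04,0.02],"rot": [0,0,0],"grip": 0.0},{"slide": [-0.04,-0.045,0],"rot": [0,0,0],"grip": 0.0},{"slide": [-0.04,-0.045,0],"rot": [0,0,0],"grip": 0.0},{"slide": [-0.03,-0.03,0],"rot": [0,0,0],"grip": 0.0}])

```text
time: 21.65
ee_pos: [0.4532, -0.2806, 0.1326]
eef_rot: [1.0, 0.031, 0.0, 0.001]
ft_force: [1.0, -0.4, -0.7]
width: 0.0005
grip_force: 0.0
```

```bash
python3 diff.py; python3 v.py 7
```

```text
ref [ 0.6481 -0.0639  0.0787  0.0746 -0.0523  0.    ] 0.78
now [ 6.498e-01 -6.370e-02  9.300e-02  8.100e-03 -8.200e-03  2.000e-04] med 0.28 414 tilt body [ 0.0073 -0.0089] se [0.002  0.002  0.0001] d mm [1.71 0.22] dyaw 0.0143
now [ 0.6499 -0.0637  0.0948  0.0067 -0.0078  0.    ] med 0.28 414 tilt body [ 0.006  -0.0084] se [0.003  0.002  0.0021] d mm [1.82 0.21] dyaw 0.0162
now [ 0.6481 -0.0639  0.0787  0.0052  0.012   0.    ] med 0.38 413 tilt body [0.0062 0.0116] se [0.0017 0.002 ] d mm [0. 0.] dyaw 0.0
```

View pics/c7.png

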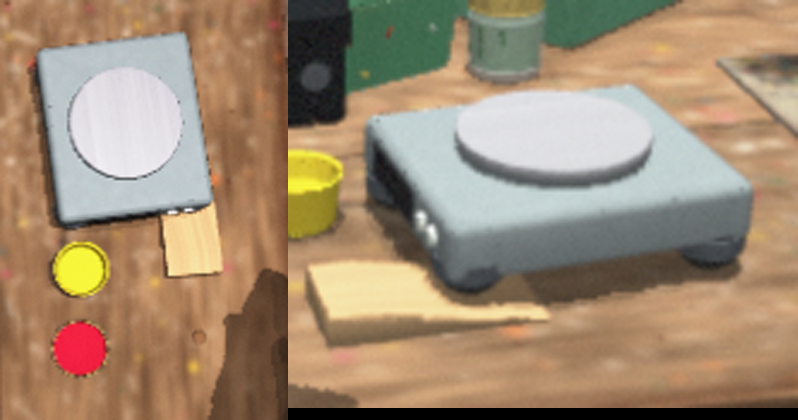

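The picture is unchanged after the press: the scale is steady, the wedge is in place at (548,318), and the cup and lid are untouched. I'm handing in.

```bash
python3 -c "
from bench import order; print(order.close_job())"
```

```text
the job is handed in; nothing more can be done
None
```

I pushed the wedge under the short foot and handed the job in: the scale's corner met the finger at about 48 mm, its level height, and did not give under a 12 N press, though the camera fits still suggested up to about 0.01 rad of lean and the last push moved the scale about 2 mm.

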